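# Move the dish carrier to the notched hook

### The arm

A 7-joint arm with a two-finger parallel gripper is mounted at the origin on the work surface. World frame = base frame: x ahead of the robot, y to its left, z up, the work surface at z = 0. Lengths are in m, angles in rad, forces in N, time in s.
With the tool pointing down it reaches from about 0.4 to 0.85 m from the base axis. Payload 10.4 kg.
Tool frame: the origin (TCP) lies between the finger pads; the fingertips stand manip.finger_overhang ahead of it and the grasp point (between the pads) lies 11 mm behind it (manip.finger_overhang is the distance from the TCP to the fingertips, in m); x points along the fingers, z is the direction in which the jaws open and shut, and the axes are right-handed (so a half turn about x gives the same grasp; the last joint's range is limited). The gripper opens to 85 mm and grips with 20 to 120 N. Pads are 22 mm wide; open, the fingers measure 114 mm over their backs; the gripper's body (76 mm by 85 mm) begins 54 mm behind the grasp point. The pads swing forward as they close: fully open they stand 13 mm farther back than shut.
Start: joints at [-1.275, 0.332, -0.065, 1.46, 0.022, 1.35, -0.088], TCP at [0.196, 0.594, 0.239] pointing down, gripper open.
Joint ranges: [-2.6, 2.6], [-0.5, 2.12], [-1.47, 1.34], [0.16, 2.42], [-1.27, 4.41], [0.06, 2.06], [-2.6, 2.6]. Speed limits (rad/s): [2.22, 2.22, 2.79, 2.79, 3.14, 3.14, 3.14].

### API

Orientations are given as a unit quaternion [x, y, z, w].
In Python, from workcell import get_obs, camera, workorder, manip gives the robot as it stands. The module is installed in compiled form; this text tells all that it offers.
- The arm moves only by the tool play_rows, never from a script. Its argument "increments" is text: rows parted by semicolons, each of 4 numbers parted by spaces: the shift along the tool's x, y, z in m, then the turn about the tool's x in rad. A call has 1 to 20 rows; each row shifts and turns the pose as measured when the row begins, along the tool's axes as they then stand; what a row does not reach is not made up. A row lasts 1/10 s, in which the tool goes at most 50 mm and 8.59 degrees, less where a joint would pass 70% of its speed; a pose out of reach is approached as far as the arm can. A call is refused whole if a number of a shift passes 0.05 or a number of a turn 0.15, either way. A call with a gripper value outside its range is refused whole. "hand" is the gripper command: -1 is fully open, 1 is shut, values between are in proportion, set as the call begins (left out, the last holds). The fingers move at their own pace and stop on an object; "squeeze" is the grip in N (left out, the last holds). Time passes only in rows, so rows that do not move let the fingers close. It gives the time, the measured TCP pose, the force and the opening at its end, in the units of the state.
- get_obs(): the state, without advancing time (a new reading comes with each control period).
- camera(name): name is "side" or "top" or "wrist"; returns a dict with "img" (384x512x3 uint8, blue, green, red), "fov_y" (degrees; the focal length in pixels is half the picture's height over the tangent of half this angle, whatever the lens; pixels are square), "cx", "cy" (the principal point, pixels), "distortion" ([k1, k2, p1, p2, k3] as OpenCV has them; the pictures are not rectified), "R" (3x3) and "t" (3): a world point X has camera coordinates R X + t; the wrist camera has in their place "tool_from_camera" (4x4, takes a point from camera to tool coordinates, whose origin is the TCP and whose axes are the tool frame's). Camera axes: x right, y down, z forward; pixel columns grow to the right and rows downward; lengths in m; the calibration is good to about 2 mm. A picture is of the moment at which its call begins: read the wrist's pose just before it. There is no depth.
- workorder.hand_in(): hands the job in, once; it reports no verdict.
The state is a dict: "clock": time; "joint_pos": joint angles; "joint_velocities": joint speeds; "tau": joint torques, N m; "position": TCP position; "ee_rot": TCP orientation; "ft_force": force on the tool from outside, world axes, zero at the start; "torque": the same for the moment, N m; "grip_width": opening from 0.0 (shut) to 1.0 (fully open).
Only numpy, scipy, OpenCV 4.12 (cv2) and the standard library are available. Lean on these libraries where they do the work, as an engineer would, in place of code of your own. Each camera call takes 0.05 s, during which the arm holds its last target.

### The job

Take the hanging dish carrier off its plain hook arm and hang it on the other stand's notched arm without setting it down, keeping it level all the way. Feel gently for the back stop (never pressing on that stand with more than 30 N) and let the crossbar down fully into the notch in front of it, centred across the arm; then let go, leaving everything else where it is.

Things in the scene. Friction and masses are not known exactly. Their poses are not given: they have to be found in the camera images.
- carrier: Dish carrier, a hanging steel basket, 0.25 to 0.45 kg, same from front and back. Origin under the centre of its tray, z up. Tray 64 (x) x 66 (y) x 16 mm with a glass dish fixed in it. Two straps (16 mm in x, at y = +-28 mm, 53 mm clear between) rise to a flat crossbar; above it a 14 mm stem and a grip block.
- carrier_bar (a point): Centre of the underside of the carrier's crossbar, 108 mm above the carrier's origin. The bar is 59 mm long in y, 24 mm thick in x, 12 mm high. The carrier hangs by this flat underside, by weight alone, level, with the hook arm running along x through the opening between the straps.
- carrier_grip (a point): Centre of the carrier's black grip block, 26 (x) x 30 (y) x 28 mm, 152 mm above the carrier's origin; axes as the carrier's.
- source_stand: Stand on which the carrier hangs at first; fixed. Origin on the table under its 25 mm post (200 mm tall), z up. From a clamp (40 x 44 mm, top 191 mm high) a flat arm 30 mm wide, 12 mm thick runs to -x, towards the robot, at y = 0; its plain top is 180 mm above the table. At x = -150 mm it ends in an upturned tip, 6 mm thick, 12 mm above the arm's top.
- target_stand: Stand the carrier must go to; fixed. Origin, post, clamp (15 mm lower) and arm direction as on the other. Its 30 mm wide arm has a tip, a run-up, a notch and a tall back stop. The arm slides in its clamp and is locked where last used: the notch's centre lies anywhere from x = -79 to -124 mm, not reported; find it by bringing the crossbar softly against the stop. Rigid, does not give.
- notch_level (a point): On the target stand's post axis at notch floor height, 165 mm above the table. Heights above the floor, from the robot's side: tip 11 mm (6 mm thick, front face 53.5 mm before the notch's centre), flat run-up 6 mm (34 mm long), notch 0 (27 mm long, takes the 24 mm bar), back stop 22 mm (12 mm thick; the notch's rear wall).
- reagent_bottle: Bystander, loose: round amber bottle, 54 mm diameter, 120 mm tall; origin at the centre of its underside.
- sample_jar: Bystander, loose: round white jar, 60 mm diameter, 70 mm tall; origin at the centre of its underside.
- slide_box: Bystander, loose: grey closed slide box, 85 x 32 x 30 mm; origin at the centre of its underside.
- lens_cell: Bystander, loose: dark metal disc, 44 mm diameter, 18 mm tall; origin at the centre of its underside.
- optic_post: Bystander, loose: bare upright steel post, 25 mm diameter, 75 mm tall; origin at the centre of its underside.
- hex_driver: Bystander, loose: driver lying down, 160 mm long; origin under about the middle of its length.

How it is judged:
By the outcome, as a careful person would: the job done as asked, in the order asked, and still so for the second after the job is handed in, with the robot touching nothing.
It also fails if it takes over 64 s, if anything falls off the work surface, if the arm or the gripper's body presses on something with over 40 N, if the wrist force passes 120 N, or if a joint passes its speed limit or range.

## Working session

There is one attempt and no reset: what is moved stays moved. The work goes in short steps, Python scripts to look and compute and a tool call to move; the robot and the scene stay as the last step left them, time stands still between calls to the robot, and variables do not carry over. Pictures are saved under pics/ and viewed, and the job is handed in when it is done.

Besides the shell and the picture viewer there is one more tool, called after "Request:" in YAML: its name, and indented under it one key for each argument. play_rows: Moves the arm, as the interface text tells. Its arguments: {"type":"object","properties":{"increments":{"type":"string"},"hand":{"type":"number"},"squeeze":{"type":"number"}},"required":["increments"]}

```bash
mkdir -p pics; ls; python3 - <<'E'
from workcell import get_obs,camera,manip
import cv2
o=get_obs(); print({k:(o[k]) for k in o}); print(manip.finger_overhang)
for n in ["side","top","wrist"]:
    c=camera(n); cv2.imwrite(f"pics/{n}0.png",c["img"]); print(n,{k:c[k] for k in c if k!="img"})
E
```

```text
pics
{'clock': 0.0, 'joint_pos': array([-1.27460112,  0.3329066 , -0.06469494,  1.46093845,  0.02161605,
        1.34990012, -0.08849216]), 'joint_velocities': array([-6.66332904e-04,  9.15983505e-04,  9.48784987e-04, -1.06190496e-03,
        2.88821640e-05, -4.61727655e-04,  1.33588037e-03]), 'tau': array([-7.85603752e-04, -6.25442362e+01,  4.88328526e-02, -3.91614461e+01,
        1.62256428e-02,  9.53648589e-03, -7.26039644e-06]), 'position': array([0.19578775, 0.59315929, 0.2384956 ]), 'ee_rot': array([-0.41463287,  0.57341661,  0.41398228,  0.57261825]), 'ft_force': array([-0.4465569 , -0.72736349,  0.68255192]), 'torque': array([-0.00879444, -0.03283988, -0.02173671]), 'grip_width': 0.9978536584795754}
0.008
side {'fov_y': 55.494233916187824, 'cx': 258.73130108028187, 'cy': 192.9793262312946, 'distortion': array([-0.08038546,  0.        ,  0.        ,  0.        ,  0.        ]), 'R': array([[-0.93105763, -0.36486732,  0.00187773],
       [-0.29097967,  0.73938869, -0.60715335],
       [ 0.22014205, -0.56584114, -0.79458246]]), 't': array([0.51721018, 0.24987753, 0.89751063])}
to
[... 200 characters left out ...]
84, -0.00927464],
       [-0.99846479, -0.01536801, -0.0532154 ],
       [ 0.05306387,  0.01010564, -0.99853999]]), 't': array([-0.00383885,  0.57714849,  1.12878799])}
wrist {'fov_y': 60.55441642534944, 'cx': 251.73085148823165, 'cy': 191.84616593891684, 'distortion': array([0.00127775, 0.        , 0.        , 0.        , 0.        ]), 'tool_from_camera': array([[-7.99139953e-04, -2.88399269e-01,  9.57509908e-01,
        -1.34731716e-01],
       [-3.21684182e-04, -9.57510090e-01, -2.88399592e-01,
         7.49057210e-02],
       [ 9.99999629e-01, -5.38487428e-04,  6.72411085e-04,
        -9.41294988e-04],
       [ 0.00000000e+00,  0.00000000e+00,  0.00000000e+00,
         1.00000000e+00]])}
```

View pics/side0.png

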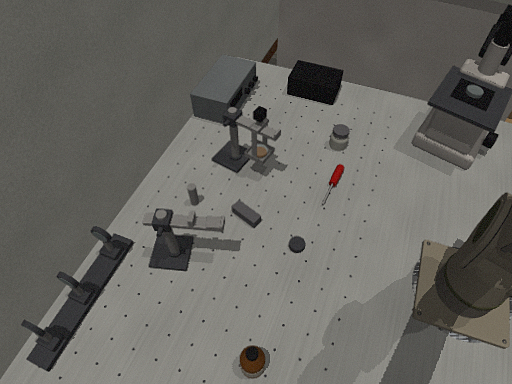

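View pics/top0.png

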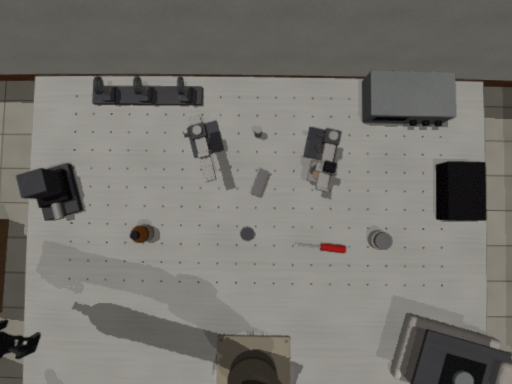

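View pics/wrist0.png

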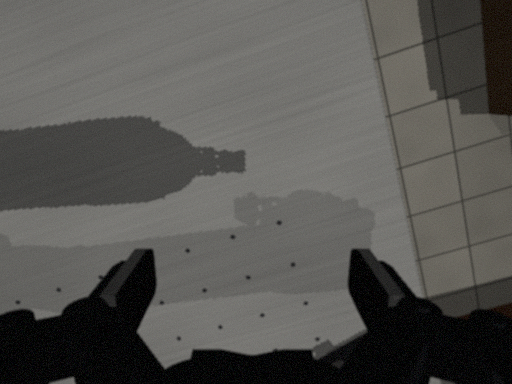

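```bash
python3 - <<'E'
import cv2
s=cv2.imread("pics/side0.png");t=cv2.imread("pics/top0.png")
b=lambda im:cv2.convertScaleAbs(im,alpha=1.6,beta=10)
cv2.imwrite("pics/sz1.png",cv2.resize(b(s[85:185,180:310]),None,fx=6,fy=6,interpolation=cv2.INTER_CUBIC))
cv2.imwrite("pics/sz2.png",cv2.resize(b(s[175:275,125:255]),None,fx=6,fy=6,interpolation=cv2.INTER_CUBIC))
cv2.imwrite("pics/tz1.png",cv2.resize(b(t[115:205,290:370]),None,fx=6.5,fy=6.5,interpolation=cv2.INTER_CUBIC))
cv2.imwrite("pics/tz2.png",cv2.resize(b(t[110:200,175:275]),None,fx=6.5,fy=6.5,interpolation=cv2.INTER_CUBIC))
from scipy.spatial.transform import Rotation as R
print(R.from_quat([-0.41463287,0.57341661,0.41398228,0.57261825]).as_matrix())
E
```

```text
[[-3.75859655e-04 -9.49622354e-01  3.13396305e-01]
 [-1.40713199e-03  3.13396519e-01  9.49621315e-01]
 [-9.99998939e-01 -8.40656272e-05 -1.45403710e-03]]
```

View pics/sz1.png

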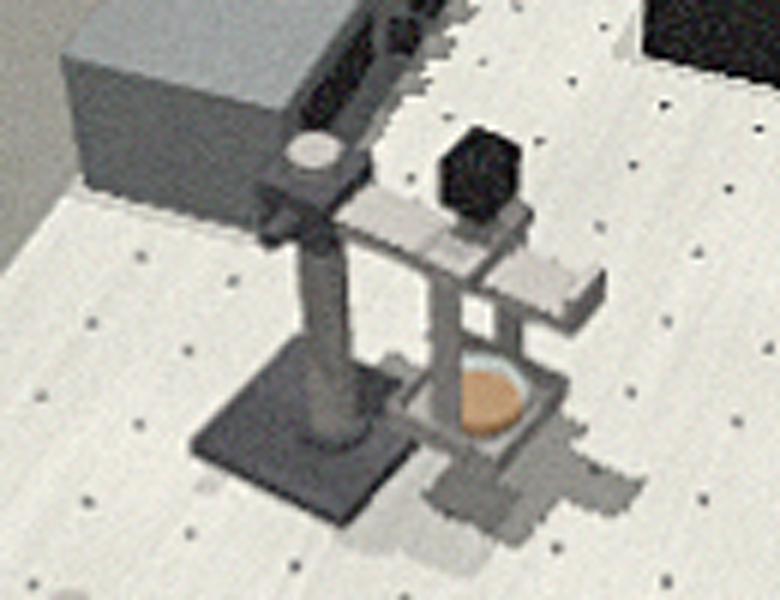

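View pics/sz2.png

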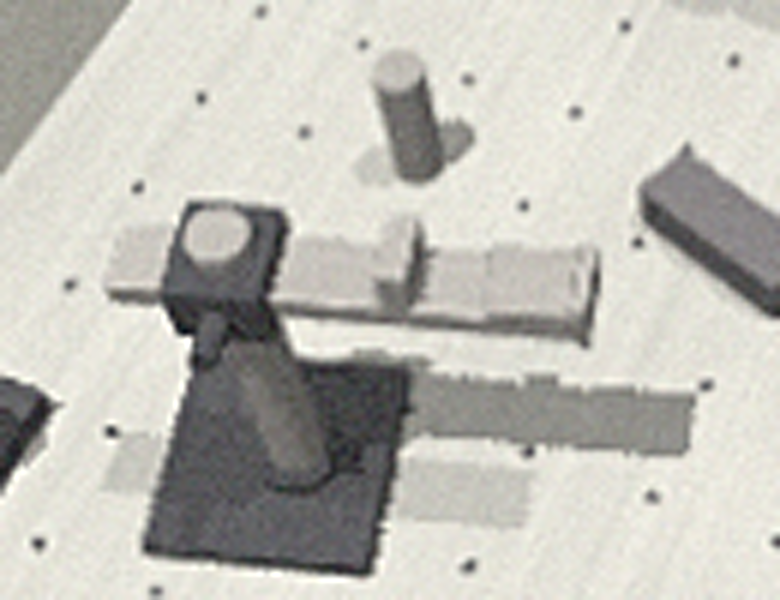

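View pics/tz1.png

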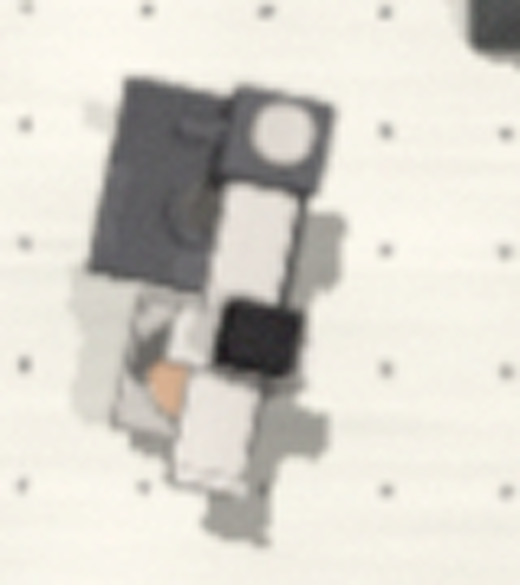

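View pics/tz2.png

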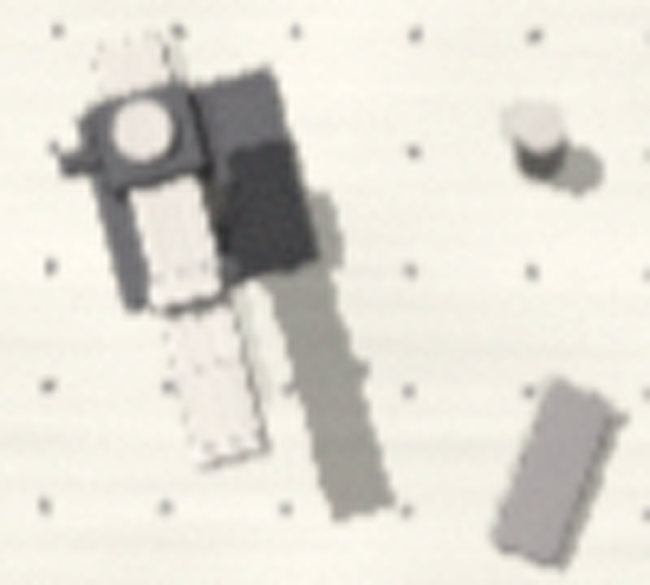

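```bash
cat > h.py <<'E'
import numpy as np, cv2
from workcell import camera,get_obs
from scipy.spatial.transform import Rotation as Ro
def K(c):
    f=192/np.tan(np.radians(c["fov_y"]/2)); return np.array([[f,0,c["cx"]],[0,f,c["cy"]],[0,0,1]])
def ray(c,uv):
    p=cv2.undistortPoints(np.array([[uv]],float),K(c),c["distortion"])[0,0]
    d=np.array([p[0],p[1],1.])
    if "R" in c: return -c["R"].T@c["t"], c["R"].T@d
    o=c["obs"]; T=c["tool_from_camera"]; Rm=Ro.from_quat(o["ee_rot"]).as_matrix()
    return o["position"]+Rm@T[:3,3], Rm@T[:3,:3]@d
def onz(c,uv,z):
    o,d=ray(c,uv); return o+d*(z-o[2])/d[2]
def tri(rs):
    A=0;b=0
    for o,d in rs:
        d=d/np.linalg.norm(d);P=np.eye(3)-np.outer(d,d);A=A+P;b=b+P@o
    X=np.linalg.solve(A,b); return X,[np.linalg.norm(np.cross(X-o,d/np.linalg.norm(d)))*1e3 for o,d in rs]
def proj(c,X):
    rv=cv2.Rodrigues(c["R"])[0]; return cv2.projectPoints(np.array(X,float).reshape(-1,3),rv,c["t"],K(c),c["distortion"])[0][:,0]
def cen(im,roi,f):
    y0,y1,x0,x1=roi; m=f(im[y0:y1,x0:x1].astype(int)).astype(np.uint8)
    n,l,s,ct=cv2.connectedComponentsWithStats(m); i=1+np.argmax(s[1:,4]); return ct[i]+[x0,y0],s[i,4],(l==i)
E
python3 - <<'E'
from h import *
np.set_printoptions(precision=4,suppress=True)
S=camera("side");T=camera("top")
blk=lambda a:a.max(2)<28
cs,n1,_=cen(S["img"],(95,130,245,275),blk);ct,n2,m=cen(T["img"],(155,180,315,345),blk)
print(cs,n1,ct,n2); X,e=tri([ray(S,cs),ray(T,ct)]);print("grip",X,e)
r=cv2.minAreaRect(np.argwhere(m)[:,::-1].astype(np.float32));print(r)
z=lambda x,y,x0,y0,s:((x+.5)/s-.5+x0,(y+.5)/s-.5+y0)
s1=lambda x,y:z(x,y,180,85,6);s2=lambda x,y:z(x,y,125,175,6);t1=lambda x,y:z(x,y,290,115,6.5);t2=lambda x,y:z(x,y,175,110,6.5)
print("src post",onz(T,t1(284,133),.2),onz(S,s1(314,151),.2),tri([ray(T,t1(284,133)),ray(S,s1(314,151))]))
print("tgt post",onz(T,t2(142,130),.2),onz(S,s2(216,235),.2),tri([ray(T,t2(142,130)),ray(S,s2(216,235))]))
# src tip front corners z .192 
a=onz(T,t1(172,485),.192);b=onz(T,t1(240,493),.192);print("src tip",a,b,np.linalg.norm(a-b))
a=onz(T,t2(203,468),.176);b=onz(T,t2(266,452),.176);print("tgt tip",a,b,np.linalg.norm(a-b))
a=onz(T,t2(165,312),.187);b=onz(T,t2(237,297),.187);print("tgt stop front",a,b,np.linalg.norm(a-b))
a=onz(S,s2(590,338),.165);b=onz(S,s2(600,250),.176);print("side tgt tip",onz(S,s2(583,325),.176),b)
E
```

```text
[259.4724 114.1417] 127 [329.2065 166.7609] 92
grip [ 0.6299 -0.1943  0.22  ] [np.float64(0.029109259541764087), np.float64(0.029109259541754882)]
((14.115385055541992, 11.923076629638672), (10.394155502319336, 9.21745777130127), 11.309932708740234)
src post [ 0.7181 -0.209   0.2   ] [ 0.7167 -0.2054  0.2   ] (array([ 0.719 , -0.2099,  0.1959]), [np.float64(0.04035825269690078), np.float64(0.04035825269699244)])
tgt post [0.7277 0.1592 0.2   ] [0.721 0.172 0.2  ] (array([0.7317, 0.1624, 0.1811]), [np.float64(0.26453213226917177), np.float64(0.2645321322691281)])
src tip [ 0.5723 -0.1648  0.192 ] [ 0.5694 -0.1929  0.192 ] 0.028258996755147637
tgt tip [0.5894 0.1339 0.176 ] [0.5966 0.1075 0.176 ] 0.027373378459327496
tgt stop front [0.6537 0.1498 0.187 ] [0.6604 0.1198 0.187 ] 0.030762802795989433
side tgt tip [0.587  0.1445 0.176 ] [0.595 0.112 0.176]
```

Request:
play_rows:
  increments: "-0.03 0 0 0;-0.03 0 0 0;0 -0.035 -0.024 0;0 -0.035 -0.024 0;0 -0.035 -0.024 0;0 -0.035 -0.024 0;0 -0.035 -0.024 0;0 -0.035 -0.024 0;0 -0.035 -0.024 0;0 -0.035 -0.024 0;0 -0.035 -0.024 0;0 -0.035 -0.024 0;0 -0.035 -0.024 0;0 -0.035 -0.024 0;0 -0.035 -0.024 0;0 0 0 0"

```text
clock: 1.85
position: [0.541, 0.1365, 0.2999]
ee_rot: [-0.416, 0.573, 0.415, 0.572]
ft_force: [-0.2, -0.7, -0.3]
grip_width: 1.001
```

```bash
python3 - <<'E'
from h import *
import pickle
o=get_obs(); c=camera("wrist"); c["obs"]=o; pickle.dump(c,open("w1.pkl","wb"))
cv2.imwrite("pics/w1.png",cv2.resize(cv2.convertScaleAbs(c["img"],alpha=1.5),None,fx=1.5,fy=1.5,interpolation=cv2.INTER_CUBIC))
E
```

```text
(no output)
```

View pics/w1.png

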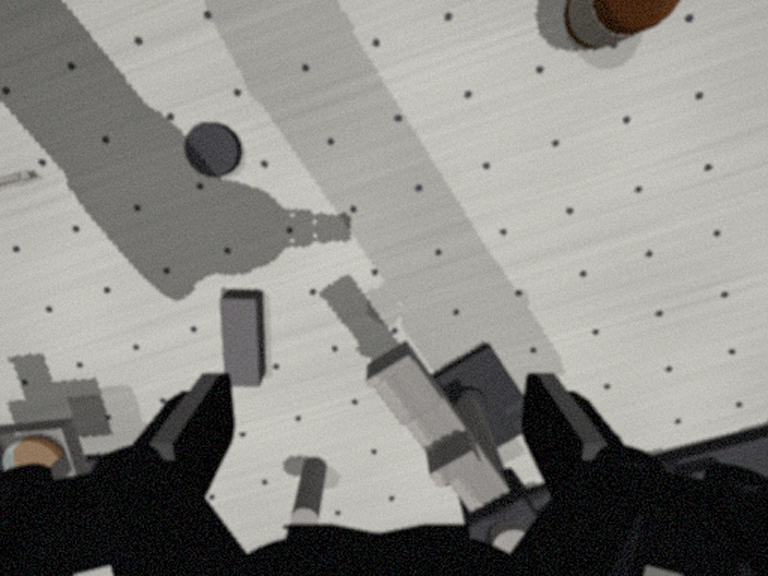

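```bash
python3 - <<'E'
from h import *
import pickle
c=pickle.load(open("w1.pkl","rb"))
cv2.imwrite("pics/w1z.png",cv2.resize(cv2.convertScaleAbs(c["img"][220:370,230:380],alpha=1.8),None,fx=4,fy=4,interpolation=cv2.INTER_CUBIC))
E
```

```text
(no output)
```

View pics/w1z.png

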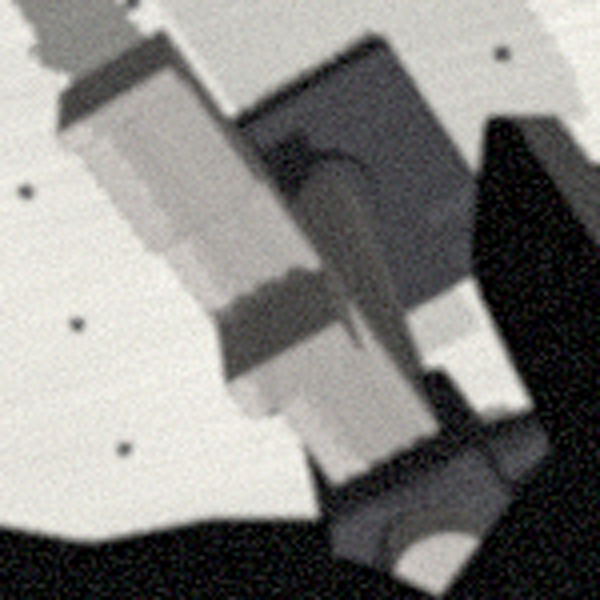

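```bash
python3 - <<'E'
from h import *
import pickle
np.set_printoptions(precision=4,suppress=True)
c=pickle.load(open("w1.pkl","rb"))
p=lambda x,y,z:onz(c,((x+.5)/4-.5+230,(y+.5)/4-.5+220),z)
a,b=p(60,130,.176),p(172,68,.176); d,e=p(228,382,.187),p(340,320,.187)
f,g=p(60,130,.176),p(228,382,.187)
m1=(a+b)/2;m2=(d+e)/2
for q,r in((a,b),(d,e)): print(q,r,np.linalg.norm(q-r),np.degrees(np.arctan2(-(r-q)[0]*-1,-(r-q)[1])))
u=m2-m1;print(m1,m2,np.linalg.norm(u[:2]),np.degrees(np.arctan2(u[1],u[0])))
print("rear post",p(437,570,.185), "base corners",p(240,118,.0),p(380,35,0),p(478,180,0))
E
```

```text
[0.5937 0.1118 0.176 ] [0.5872 0.1392 0.176 ] 0.02819848133204948 -166.65298478483194
[0.6585 0.1297 0.187 ] [0.6507 0.1574 0.187 ] 0.0287533395130324 -164.38109134700525
[0.5904 0.1255 0.176 ] [0.6546 0.1436 0.187 ] 0.06666952142899682 15.71196745031374
rear post [0.725  0.1615 0.185 ] base corners [0.6939 0.1435 0.    ] [0.6779 0.2001 0.    ] [0.7453 0.2201 0.    ]
```

```bash
python3 - <<'E'
from h import *
S=camera("side");T=camera("top")
y=np.radians(15.8);u=np.array([np.cos(y),np.sin(y),0]);n=np.array([-u[1],u[0],0])
def mdl(m):
    P=[]
    for al,z in((0,.011),(.0670,.022),(.079,.022)):
        for l in(.015,-.015): P.append(m+al*u+l*n+[0,0,z+.165-m[2]])
    return P
m=np.array([.5904,.1255,.165])
for nm,c,x0,y0,w,h in(("top",T,175,110,100,90),("side",S,125,175,130,100)):
    im=cv2.resize(cv2.convertScaleAbs(c["img"][y0:y0+h,x0:x0+w],alpha=1.2),None,fx=6,fy=6,interpolation=cv2.INTER_CUBIC)
    for q in proj(c,mdl(m)):
        X,Y=(q-[x0,y0]+.5)*6-.5; cv2.circle(im,(int(X),int(Y)),3,(0,0,255),-1)
    cv2.imwrite(f"pics/ov_{nm}.png",im)
E
```

```text
(no output)
```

View pics/ov_top.png

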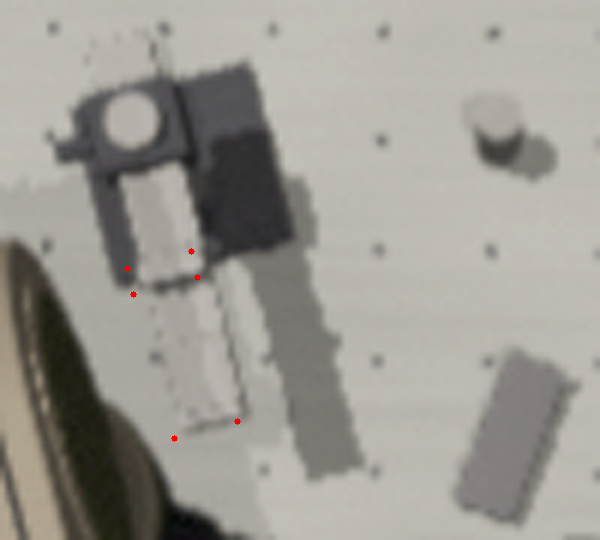

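View pics/ov_side.png

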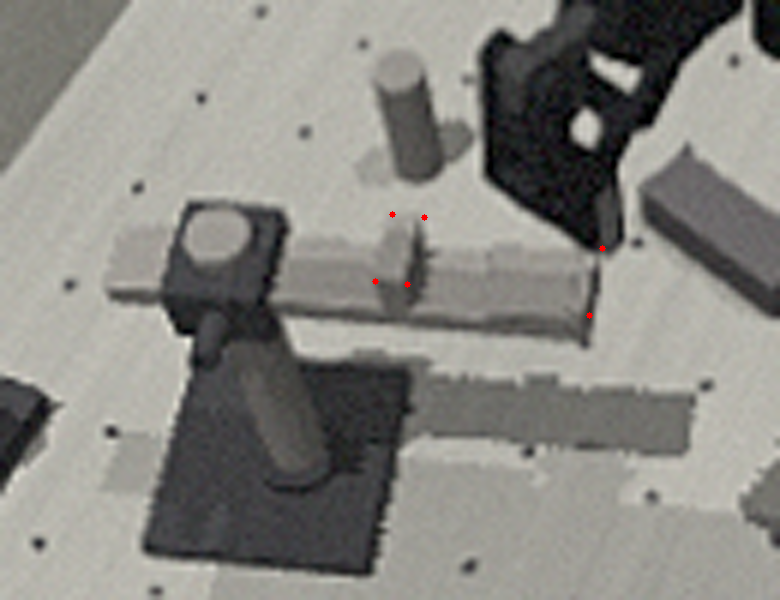

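Request:
play_rows:
  increments: "-0.002 -0.0185 -0.0287 0;-0.002 -0.0185 -0.0287 0;-0.002 -0.0185 -0.0287 0;-0.002 -0.0185 -0.0287 0;-0.002 -0.0185 -0.0287 0;-0.002 -0.0185 -0.0287 0;-0.002 -0.0185 -0.0287 0;-0.002 -0.0185 -0.0287 0;-0.002 -0.0185 -0.0287 0;-0.002 -0.0185 -0.0287 0;0 0 0 -0.06;0 0 0 -0.055;0 0 0 0"

```text
clock: 3.3
position: [0.6355, -0.169, 0.3165]
ee_rot: [-0.458, 0.534, 0.467, 0.536]
ft_force: [0.9, 1.1, -0.8]
grip_width: 1.0
```

```bash
python3 - <<'E'
from h import *
import pickle
o=get_obs(); c=camera("wrist"); c["obs"]=o; pickle.dump(c,open("w2.pkl","wb"))
print(o["position"],Ro.from_quat(o["ee_rot"]).as_matrix())
cv2.imwrite("pics/w2.png",cv2.resize(cv2.convertScaleAbs(c["img"],alpha=1.8),None,fx=1.5,fy=1.5,interpolation=cv2.INTER_CUBIC))
E
```

```text
[ 0.6354678  -0.1689955   0.31645987] [[-0.00552834 -0.98939924  0.14511575]
 [ 0.01190977  0.14504253  0.98935374]
 [-0.99991379  0.00719778  0.01098168]]
```

View pics/w2.png

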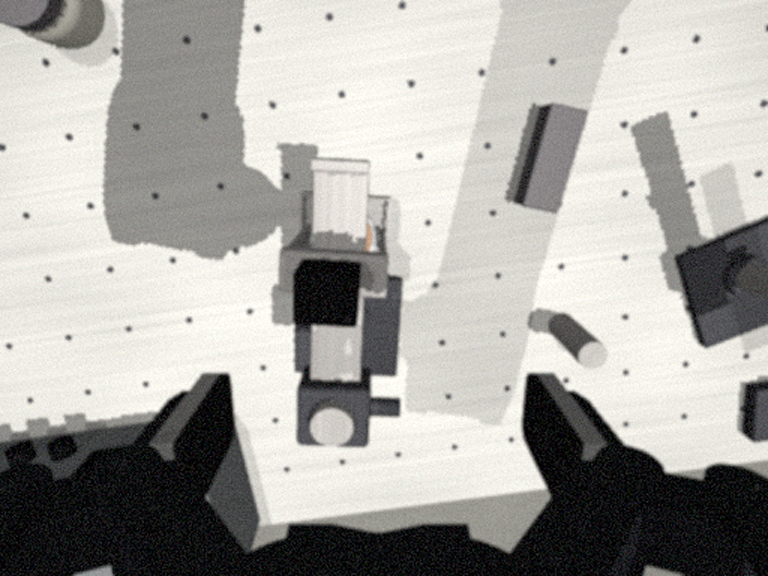

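Request:
play_rows:
  increments: "0 0 0 0"

```text
clock: 3.45
position: [0.6357, -0.167, 0.3164]
ee_rot: [-0.457, 0.534, 0.467, 0.537]
ft_force: [0.1, 0.1, -0.4]
grip_width: 0.996
```

```bash
python3 - <<'E'
from h import *
import pickle
np.set_printoptions(precision=4,suppress=True)
o=get_obs(); c=camera("wrist"); c["obs"]=o; pickle.dump(c,open("w2.pkl","wb"))
print(o["position"],Ro.from_quat(o["ee_rot"]).as_matrix()[2],Ro.from_quat(o["ee_rot"]).as_matrix()[:,2], o["ft_force"])
ct,n,m=cen(c["img"],(160,225,180,260),lambda a:a.max(2)<14)
r=cv2.boxPoints(cv2.minAreaRect(np.argwhere(m)[:,::-1].astype(np.float32)))+[180,160];print(ct,n,r)
for q in r: print(onz(c,q,.238))
print(onz(c,r.mean(0),.238))
im=cv2.resize(cv2.convertScaleAbs(c["img"][95:305,170:290],alpha=3),None,fx=2.8*1,fy=2.8,interpolation=cv2.INTER_CUBIC)
cv2.imwrite("pics/w2z.png",im)
E
```

```text
[ 0.6357 -0.167   0.3164] [-0.9999  0.0074  0.0121] [0.1458 0.9892 0.0121] [ 0.143   0.1063 -0.4412]
[214.4577 194.3789] 1193 [[194. 174.]
 [236. 174.]
 [236. 216.]
 [194. 216.]]
[ 0.6066 -0.2011  0.238 ]
[ 0.6107 -0.1735  0.238 ]
[ 0.6401 -0.1783  0.238 ]
[ 0.6358 -0.2069  0.238 ]
[ 0.623  -0.1899  0.238 ]
```

View pics/w2z.png

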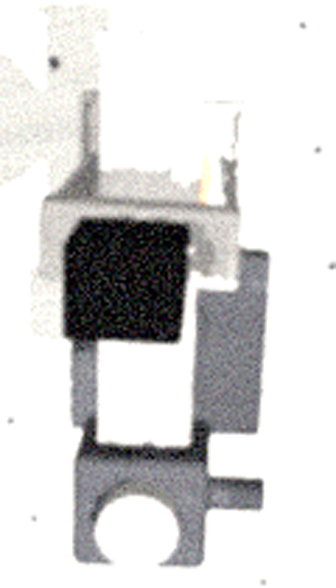

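```bash
python3 - <<'E'
from h import *
import pickle
np.set_printoptions(precision=4,suppress=True)
c=pickle.load(open("w2.pkl","rb"))
g=cv2.GaussianBlur(c["img"],(3,3),0).astype(int).max(2)
for r in (104,108,112,120,130,140,150,160,225,230,235,240,245): print(r,g[r,198:256:1])
E
```

```text
104 [ 83  83  84  84  84  84  84  82  80  81  88 100 112 120 125 127 127 127
 128 127 127 128 129 129 128 128 128 129 132 133 132 131 133 136 137 137
 138 140 139 137 136 137 139 140 139 139 140 140 140 140 140 139 138 140
 140 140 141 141]
108 [ 81  81  82  82  83  86  97 113 123 126 127 127 126 125 125 125 125 125
 124 123 122 121 121 120 120 119 118 118 118 119 119 119 118 118 118 118
 118 115 112 111 110 110 108 106 104 110 123 135 140 140 140 139 140 139
 138 138 137 138]
112 [ 83  83  83  82  82  85  92 104 114 117 118 118 118 119 122 123 123 124
 124 124 123 123 122 123 125 126 127 126 127 128 130 129 128 129 130 129
 129 130 131 131 131 130 129 127 121 118 126 135 138 138 137 137 137 138
 137 137 138 139]
120 [ 81  80  80  80  81  82  84  90 103 115 122 126 127 127 127 128 128 126
 126 127 127 129 131 132 131 130 128 128 129 131 132 133 133 132 131 131
 132 131 131 131 132 133 133 129 124 122 128 135 138 138 137 137 137 136
 136 137 137 136]
130 [ 74  68  64  62  61  62  67  81 101 116 120 121 123 125 127 127 127 125
 124 124 126 129 130 130 129 128 127 128 130 131 132 134 13
[... 1332 characters left out ...]
49  51  62  82  96 102 105 105 105 106 106 107 107 108
 109 109 109 109 109 108 107 108 108 108 107 107 108 112 118 119 116 111
 107 107 107  96  74  52  44  43  43  43  43  44  45  46  45  44  42  42
  44  43  43  46]
240 [ 51  50  50  52  52  54  65  84  97 102 104 104 106 107 106 106 107 108
 108 108 109 108 107 106 106 106 107 107 106 107 108 110 110 108 106 106
 108 107 104  92  73  55  47  44  42  43  44  44  45  45  45  45  44  43
  43  44  43  41]
245 [ 49  45  38  29  24  30  52  80  99 104 104 104 104 105 106 106 106 107
 109 107 107 108 107 106 106 107 107 106 107 107 108 108 109 109 108 105
 104 105 102  88  62  40  31  29  29  33  38  40  40  42  44  44  44  44
  43  44  43  42]
```

```bash
python3 - <<'E'
from h import *
import pickle
c=pickle.load(open("w2.pkl","rb"))
cv2.imwrite("pics/w2zz.png",cv2.resize(cv2.convertScaleAbs(c["img"][95:185,180:290],alpha=1.3),None,fx=6,fy=6,interpolation=cv2.INTER_CUBIC))
E
```

```text
(no output)
```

View pics/w2zz.png

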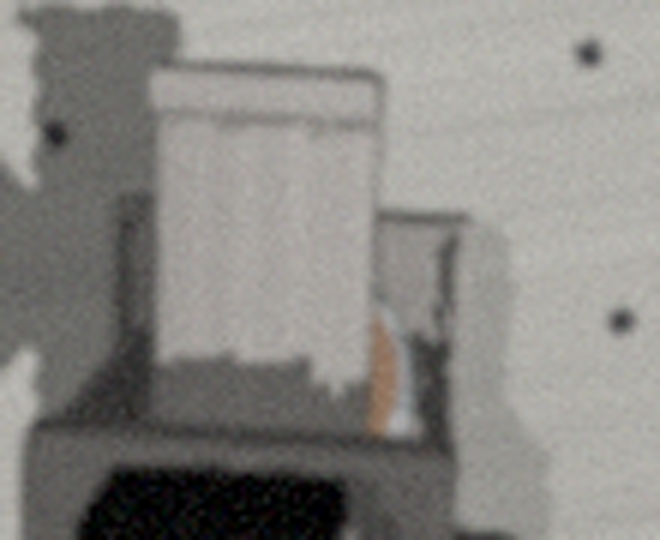

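```bash
python3 - <<'E'
from h import *
import pickle
np.set_printoptions(precision=4,suppress=True)
c=pickle.load(open("w2.pkl","rb"))
L=np.array([onz(c,q,.18)[:2] for q in((206.2,120),(205.9,135),(205.7,150),(204.7,225),(204.7,240))])
R=np.array([onz(c,q,.18)[:2] for q in((241.8,120),(241.2,135),(240.5,150),(238.5,225),(238.2,240))])
for E in(L,R):
    f=np.polyfit(E[:,0],E[:,1],1);print(np.degrees(np.arctan(f[0])),np.polyval(f,.63))
z=lambda x,y:((x+.5)/2.8-.5+170,(y+.5)/2.8-.5+95)
y=np.radians(-11.3);u=np.array([np.cos(y),np.sin(y),0]);n=np.array([-u[1],u[0],0])
BL=onz(c,z(64,336),.238);TL=onz(c,z(68,222),.238);BR=onz(c,z(183,342),.238)
print(BL,TL,BR,"centre",BL-.013*u+.015*n)
T=camera("top");print(onz(c,z(137,532),.2))
# bar underside/front edge: top front edge of crossbar z=.192
a,b=[onz(c,((x+.5)/6-.5+180,(yy+.5)/6-.5+95),.192) for x,yy in((35,425),(455,435))]
print("bar front top",a,b,np.linalg.norm(a-b),(a+b)/2+.012*u)
o=c["obs"];Rm=Ro.from_quat(o["ee_rot"]).as_matrix();print(o["position"],Rm)
E
```

```text
-11.374225116631065 -0.20513084056743386
-10.611019978289844 -0.17524981891711244
[ 0.6347 -0.2077  0.238 ] [ 0.6065 -0.2011  0.238 ] [ 0.6406 -0.179   0.238 ] centre [ 0.6248 -0.1905  0.238 ]
[ 0.7144 -0.2068  0.2   ]
bar front top [ 0.6082 -0.2157  0.192 ] [ 0.6179 -0.1604  0.192 ] 0.05616127336681543 [ 0.6248 -0.1904  0.192 ]
[ 0.6357 -0.167   0.3164] [[-0.0055 -0.9893  0.1458]
 [ 0.0131  0.1458  0.9892]
 [-0.9999  0.0074  0.0121]]
```

Request:
play_rows:
  increments: "0 0.0035 -0.013 0.025;0 0.003 -0.013 0.024;0.01 0 0 0;0.015 0 0 0;0.015 0 0 0;0.01 0 0 0;0 0 0 0"

```text
clock: 4.25
position: [0.6226, -0.195, 0.2627]
ee_rot: [-0.442, 0.547, 0.451, 0.55]
ft_force: [0.1, 0.0, 0.2]
grip_width: 1.003
```

```bash
cat > st.py <<'E'
from h import *
np.set_printoptions(precision=4,suppress=True)
def st(tgt=None):
    o=get_obs();M=Ro.from_quat(o["ee_rot"]).as_matrix();print("pos",o["position"],"tilt x",M[:2,0],"yaw",np.degrees(np.arctan2(-M[0,2],M[1,2])),"F",o["ft_force"],o["torque"],"w",o["grip_width"])
    if tgt is not None: print("tool delta",M.T@(np.array(tgt)-o["position"]))
    return o,M
E
python3 -c "
from st import *
st([.6248,-.1905,.213])"
```

```text
pos [ 0.6226 -0.195   0.2627] tilt x [-0.0054  0.0127] yaw -11.733639252596094 F [0.0805 0.0099 0.2351] [-0.0291 -0.0276 -0.0372] w 1.002645576643489
tool delta [ 0.0497 -0.0016  0.0043]
```

Request:
play_rows:
  increments: "0.006 -0.0015 0.0045 -0.009;0.014 0 0 0;0.014 0 0 0;0.012 0 0 0;0.003 0 0 0;0 0 0 0"

```text
clock: 4.85
position: [0.625, -0.1896, 0.2095]
ee_rot: [-0.444, 0.545, 0.454, 0.548]
ft_force: [-0.1, -0.2, -0.4]
grip_width: 1.001
```

```bash
python3 -c "
from st import *
st([.6248,-.1905,.213])
for n in ('wrist','side'):
    c=camera(n); im=c['img']
    if n=='side': im=im[70:190,170:330]
    cv2.imwrite('pics/d_%s.png'%n,cv2.resize(cv2.convertScaleAbs(im,alpha=2),None,fx=1.5 if n=='wrist' else 4.5,fy=1.5 if n=='wrist' else 4.5,interpolation=cv2.INTER_CUBIC))
"
```

```text
pos [ 0.625  -0.1896  0.2095] tilt x [-0.0053  0.0128] yaw -11.159039990953563 F [-0.1281 -0.2008 -0.402 ] [-0.0346  0.012  -0.0181] w 1.0013719508243761
tool delta [-0.0035  0.0001 -0.0009]
```

View pics/d_wrist.png

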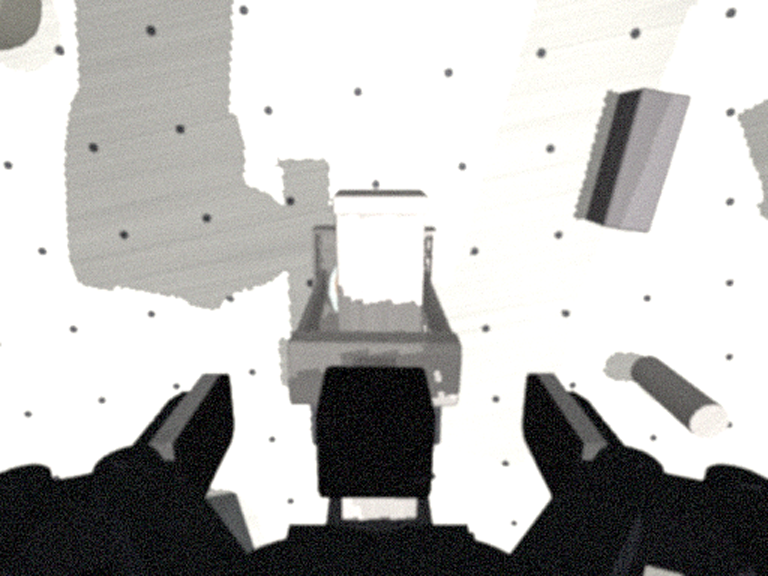

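View pics/d_side.png

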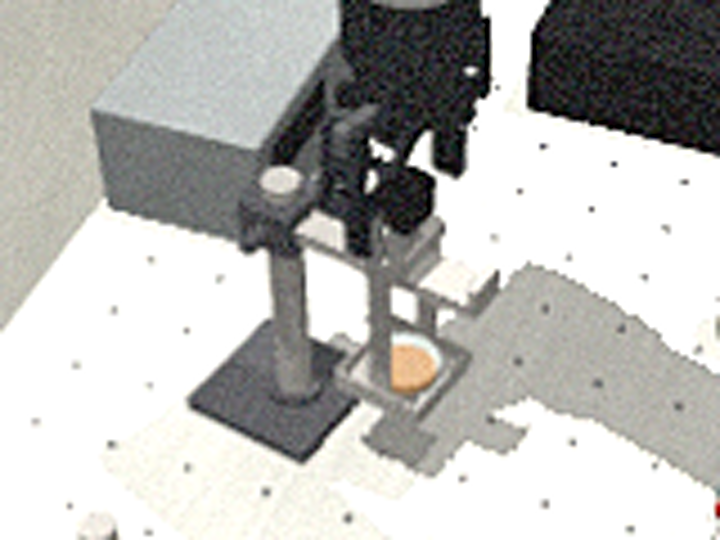

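Request:
play_rows:
  increments: "-0.002 0 0 0;0 0 0 0;0 0 0 0;0 0 0 0;0 0 0 0;0 0 0 0;0 0 0 0"
  hand: 0.2
  squeeze: 40

```text
clock: 5.65
position: [0.6262, -0.1903, 0.2147]
ee_rot: [-0.446, 0.544, 0.452, 0.549]
ft_force: [0.6, -0.2, -0.0]
grip_width: 0.401
```

Request:
play_rows:
  increments: "0 0 0 0;0 0 0 0;0 0 0 0;0 0 0 0;0 0 0 0"
  hand: 1
  squeeze: 80

```text
clock: 6.15
position: [0.6262, -0.1907, 0.215]
ee_rot: [-0.446, 0.544, 0.452, 0.549]
ft_force: [-0.4, 0.3, 0.4]
grip_width: 0.341
```

```bash
python3 -c "
from st import *
st()"
```

```text
pos [ 0.6262 -0.1907  0.215 ] tilt x [-0.0005  0.0113] yaw -11.1883109428609 F [-0.404   0.3141  0.4341] [-0.1229  0.0568 -0.042 ] w 0.341309038879572
```

Request:
play_rows:
  increments: "-0.003 0 0 0;-0.005 0 0 0;-0.005 0 0 0;-0.005 0 0 0;-0.004 0 0 0;0 0 0 0;0 0 0 0"

```text
clock: 6.85
position: [0.6254, -0.1902, 0.2371]
ee_rot: [-0.445, 0.545, 0.453, 0.548]
ft_force: [-1.2, -0.4, -4.5]
grip_width: 0.34
```

```bash
python3 -c "
from st import *
st()
for n in ('wrist','side'):
    c=camera(n); im=c['img']
    if n=='side': im=im[70:190,170:330]
    cv2.imwrite('pics/e_%s.png'%n,cv2.resize(cv2.convertScaleAbs(im,alpha=2),None,fx=1.5 if n=='wrist' else 4.5,fy=1.5 if n=='wrist' else 4.5,interpolation=cv2.INTER_CUBIC))
"
```

```text
pos [ 0.6254 -0.1902  0.2371] tilt x [-0.0041  0.0125] yaw -11.167525359645172 F [-1.1965 -0.3722 -4.4866] [-0.0439 -0.0218 -0.0702] w 0.34006331395918477
```

View pics/e_wrist.png

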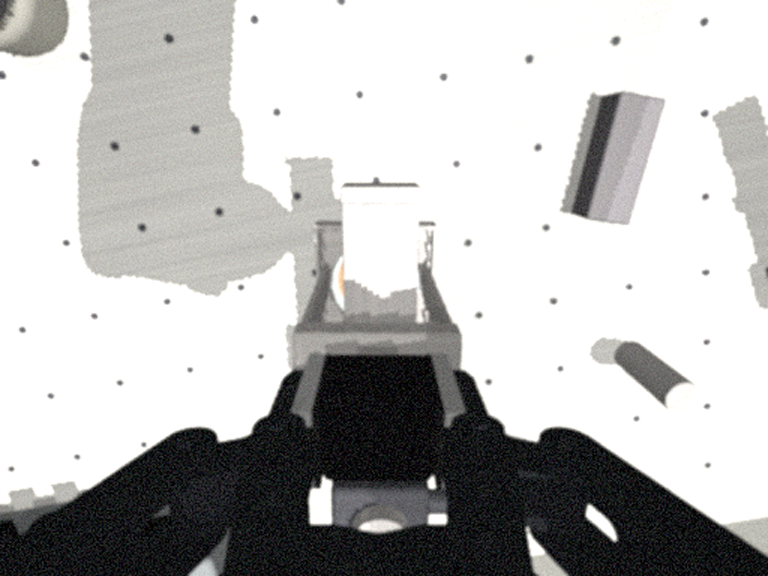

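View pics/e_side.png

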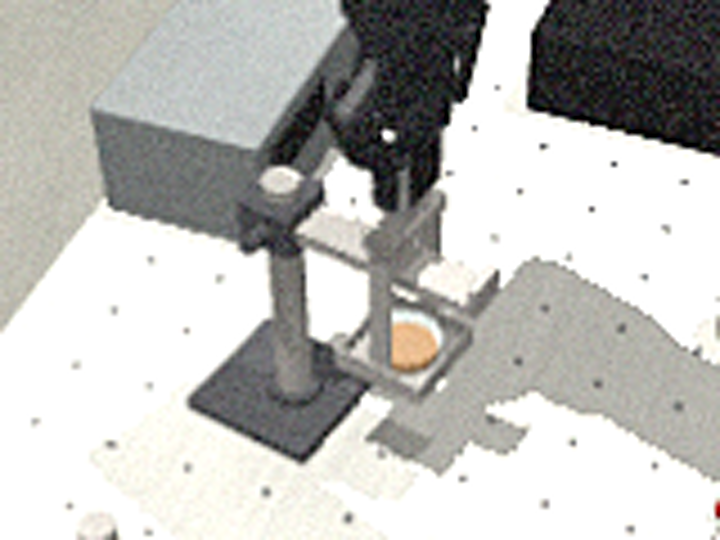

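Request:
play_rows:
  increments: "-0.004 0 0 0;0 0.006 0 0;0 0.01 0 0;0 0.011 0 0;0 0.011 0 0;0 0.011 0 0;0 0.011 0 0;0 0.011 0 0;0 0.011 0 0;0 0.011 0 0;0 0.006 0 0;0 0 0 0"

```text
clock: 8.15
position: [0.5167, -0.1698, 0.2412]
ee_rot: [-0.443, 0.545, 0.454, 0.548]
ft_force: [-0.2, -0.5, -4.3]
grip_width: 0.339
```

```bash
python3 -c "
from st import *
st([.5615,.1173,.24])"
```

```text
pos [ 0.5167 -0.1698  0.2412] tilt x [-0.0055  0.015 ] yaw -11.221960402117723 F [-0.1962 -0.4821 -4.2647] [-0.0704 -0.1125  0.0287] w 0.33945610008509697
tool delta [0.0053 0.0119 0.2903]
```

Request:
play_rows:
  increments: "0 0 0.008 0;0 0 0.014 -0.02;0 0 0.018 -0.03;0 0 0.018 -0.03;0 0 0.018 -0.03;0 0 0.018 -0.03;0 0 0.018 -0.03;0 0 0.018 -0.03;0 0 0.018 -0.03;0 0 0.018 -0.03;0 0 0.018 -0.03;0 0 0.018 -0.03;0 0 0.018 -0.03;0 0 0.012 -0.03;0 0 0.006 -0.02;0 0 0 0;0 0 0 0"

```text
clock: 9.85
position: [0.5198, 0.0906, 0.2447]
ee_rot: [-0.553, 0.432, 0.562, 0.438]
ft_force: [-0.7, -0.6, -3.7]
grip_width: 0.337
```

```bash
python3 -c "
from st import *
st([.5615,.1173,.24])"
```

```text
pos [0.5198 0.0906 0.2447] tilt x [-0.0055  0.0149] yaw 14.092722382851088 F [-0.6916 -0.6206 -3.7047] [-0.0632 -0.063   0.0076] w 0.33726426028185735
tool delta [ 0.0048 -0.047   0.0157]
```

```bash
python3 -c "
from st import *
st()
for n in ('wrist','side','top'):
    c=camera(n); im=c['img']
    if n=='side': im=im[150:290,120:300]
    if n=='top': im=im[100:260,150:300]
    f=1.4 if n=='wrist' else 4
    cv2.imwrite('pics/f_%s.png'%n,cv2.resize(cv2.convertScaleAbs(im,alpha=1.5),None,fx=f,fy=f,interpolation=cv2.INTER_CUBIC))
"
```

```text
pos [0.5198 0.0906 0.2447] tilt x [-0.0055  0.0149] yaw 14.092722382851088 F [-0.6916 -0.6206 -3.7047] [-0.0632 -0.063   0.0076] w 0.33726426028185735
```

View pics/f_wrist.png

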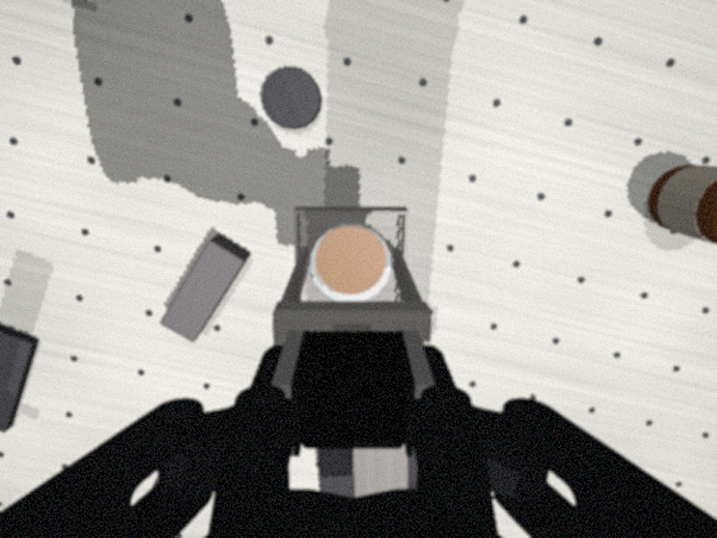

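View pics/f_side.png

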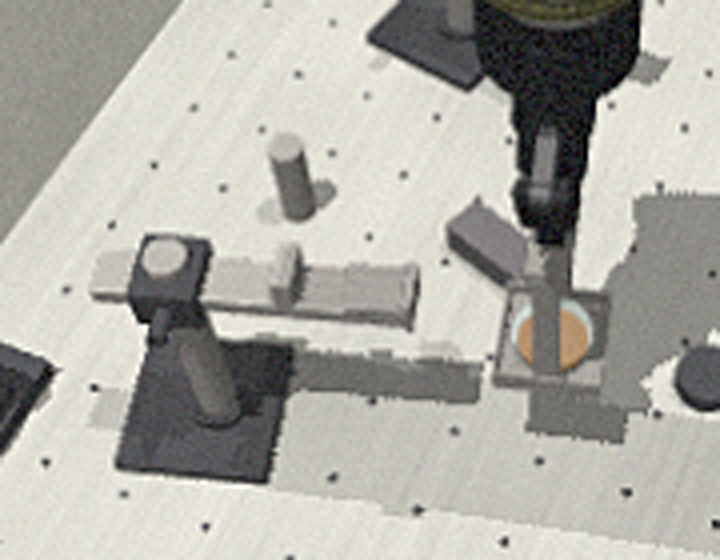

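View pics/f_top.png

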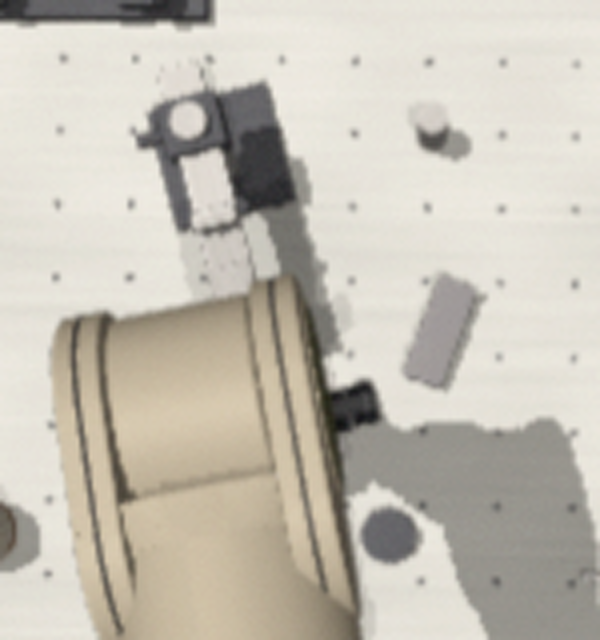

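Request:
play_rows:
  increments: "0 0 0 -0.027;0 -0.003 0.006 0;0 -0.006 0.007 0;0 -0.004 0 0;0 0 0 0"

```text
clock: 10.5
position: [0.5301, 0.1067, 0.2449]
ee_rot: [-0.559, 0.424, 0.568, 0.431]
ft_force: [-0.7, -0.3, -4.7]
grip_width: 0.338
```

```bash
python3 -c "
from st import *
import pickle
o,M=st([.5615,.1173,.24])
c=camera('wrist'); c['obs']=o; pickle.dump(c,open('w3.pkl','wb')); im=c['img'][140:370,170:330]
cv2.imwrite('pics/g_wrist.png',cv2.resize(cv2.convertScaleAbs(im,alpha=2.2),None,fx=2.6,fy=2.6,interpolation=cv2.INTER_CUBIC))
"
```

```text
pos [0.5301 0.1067 0.2449] tilt x [-0.0051  0.015 ] yaw 15.603579036980468 F [-0.6787 -0.3318 -4.6774] [-0.0134  0.0648 -0.0108] w 0.33833706085722687
tool delta [ 0.0049 -0.0331  0.0017]
```

View pics/g_wrist.png

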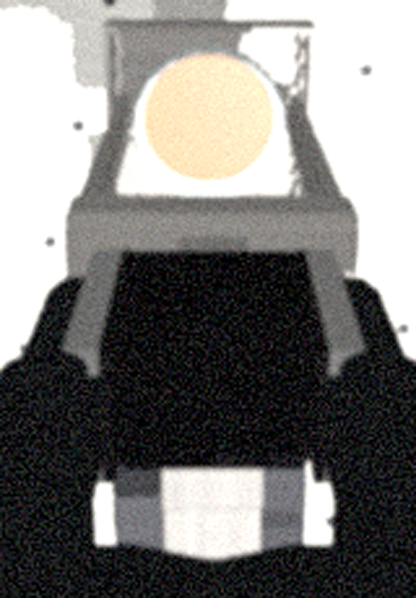

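Request:
play_rows:
  increments: "0.006 0 0 0;0.008 0 0 0;0.007 0 0 0;0.002 -0.005 0 0;0 -0.008 0 0;0 -0.008 0 0;0 0 0 0"

```text
clock: 11.25
position: [0.5515, 0.1127, 0.219]
ee_rot: [-0.558, 0.425, 0.568, 0.43]
ft_force: [-0.1, 0.8, -4.1]
grip_width: 0.339
```

```bash
cat > w.py <<'E'
from st import *
import pickle,sys
o,M=st()
y=np.radians(15.8);u=np.array([np.cos(y),np.sin(y)]);n=np.array([-u[1],u[0]])
d=o["position"][:2]-[.5904,.1255];print("bar along from tip %.4f (contact ~.055), lateral %.4f, bar z %.4f"%(d@u-.0014,d@n,o["position"][2]-.035))
tag=sys.argv[1]
if len(sys.argv)>2:
    c=camera('wrist'); im=c['img'][140:370,170:330]
    a=cv2.resize(cv2.convertScaleAbs(im,alpha=2.2),None,fx=2.4,fy=2.4,interpolation=cv2.INTER_CUBIC)
    im=camera('side')['img'][150:270,120:230]
    b=cv2.resize(cv2.convertScaleAbs(im,alpha=1.4),(506,552),interpolation=cv2.INTER_CUBIC)
    b=b[:a.shape[0]]; a=a[:b.shape[0]]
    cv2.imwrite('pics/%s.png'%tag,np.hstack([a,b[:,:400]]))
E
python3 w.py k1 p
```

```text
pos [0.5515 0.1127 0.219 ] tilt x [-0.0063  0.0146] yaw 15.575233337281633 F [-0.0702  0.8219 -4.1076] [-0.0676 -0.0204 -0.0603] w 0.3393322712039201
bar along from tip -0.0423 (contact ~.055), lateral -0.0017, bar z 0.1840
```

View pics/k1.png

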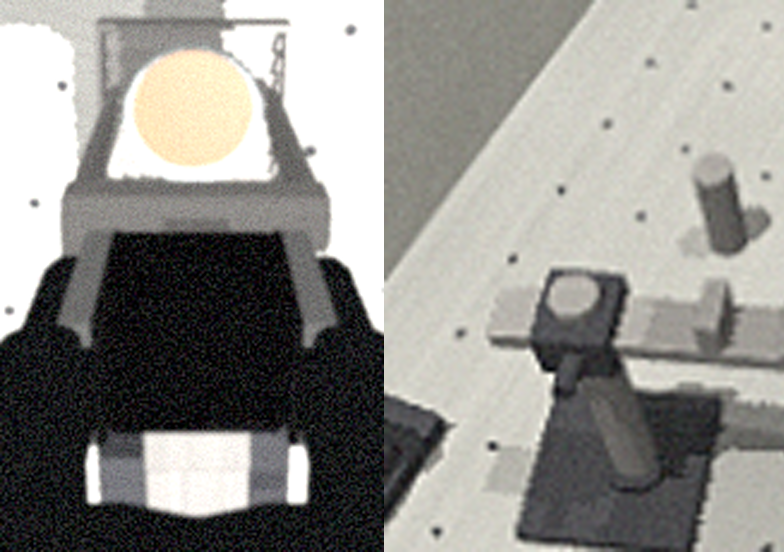

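Request:
play_rows:
  increments: "0 -0.005 0 0;0 -0.008 0 0;0 -0.008 0 0;0 -0.008 0 0;0 -0.008 0 0;0 -0.008 0 0;0 -0.008 0 0;0 -0.004 0 0;0 0 0 0"

```text
clock: 12.25
position: [0.611, 0.1293, 0.2189]
ee_rot: [-0.558, 0.425, 0.568, 0.43]
ft_force: [-0.6, 0.1, -3.5]
grip_width: 0.338
```

```bash
sed -i 's/120:230\]/130:240]/; s/150:270/155:275/;s/b\[:,:400\]/b/; s/(506,552)/(460,502)/' w.py; sed -i 's/140:370,170:330/160:369,170:330/' w.py;python3 w.py k2 p
```

```text
pos [0.611  0.1293 0.2189] tilt x [-0.0063  0.0146] yaw 15.586190217780198 F [-0.6143  0.0968 -3.5451] [-0.044  -0.0438  0.0799] w 0.3380018456655053
bar along from tip 0.0195 (contact ~.055), lateral -0.0019, bar z 0.1839
```

View pics/k2.png

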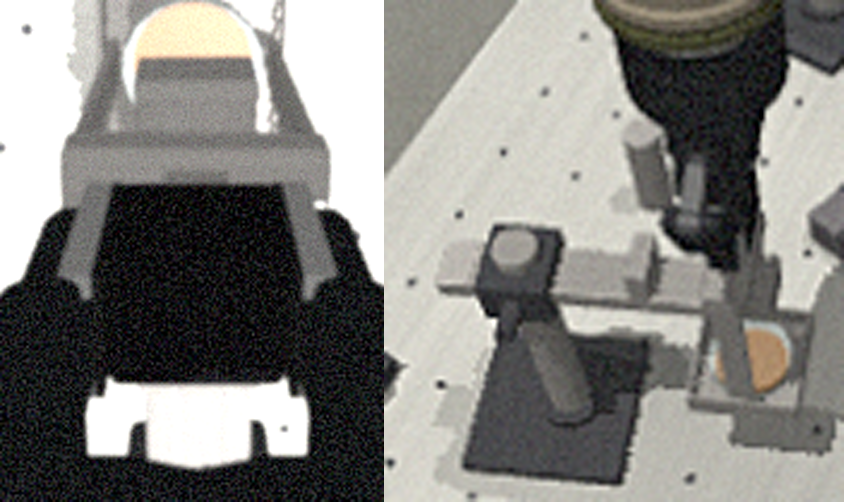

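Request:
play_rows:
  increments: "0 -0.005 0 0;0 -0.005 0 0;0 0 0 0;0.003 0 0 0;0.004 0 0 0;0.001 0 0 0;0 0 0 0"

```text
clock: 13.05
position: [0.6202, 0.1319, 0.2104]
ee_rot: [-0.558, 0.425, 0.568, 0.43]
ft_force: [-1.0, -0.3, -3.4]
grip_width: 0.336
```

```bash
python3 w.py k3 p
```

```text
pos [0.6202 0.1319 0.2104] tilt x [-0.0068  0.0149] yaw 15.574914093956615 F [-0.98   -0.2921 -3.4371] [-0.0532 -0.0061 -0.0342] w 0.3355578770759442
bar along from tip 0.0290 (contact ~.055), lateral -0.0019, bar z 0.1754
```

View pics/k3.png

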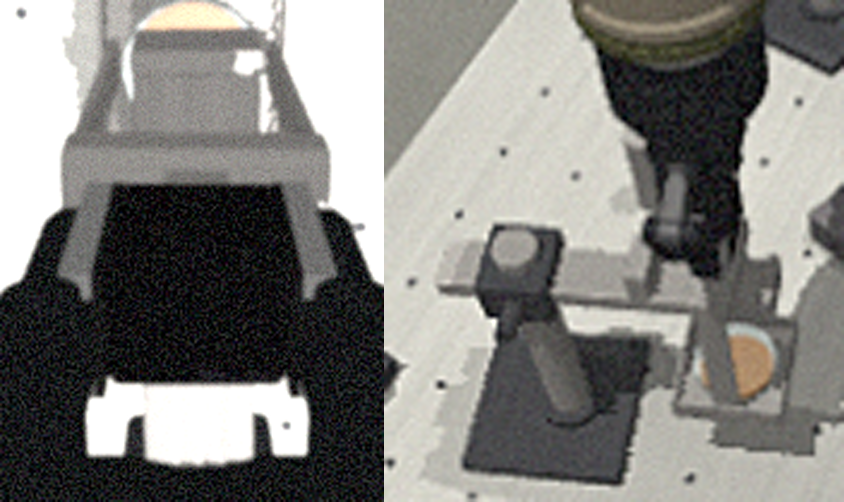

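Request:
play_rows:
  increments: "0 -0.003 0 0;0 -0.003 0 0;0 -0.003 0 0;0 -0.003 0 0;0 -0.002 0 0;0 0 0 0"

```text
clock: 13.75
position: [0.6353, 0.1362, 0.2109]
ee_rot: [-0.558, 0.425, 0.568, 0.431]
ft_force: [-0.1, 0.1, -2.6]
grip_width: 0.341
```

```bash
python3 w.py k4
```

```text
pos [0.6353 0.1362 0.2109] tilt x [-0.0058  0.0152] yaw 15.579442425744977 F [-0.0694  0.1412 -2.5797] [-0.0733  0.0237 -0.0181] w 0.34107231621806283
bar along from tip 0.0448 (contact ~.055), lateral -0.0019, bar z 0.1759
```

Request:
play_rows:
  increments: "0 -0.001 0 0;0 -0.001 0 0;0 -0.001 0 0;0 -0.001 0 0"

```text
clock: 14.15
position: [0.6393, 0.1373, 0.2109]
ee_rot: [-0.558, 0.425, 0.568, 0.431]
ft_force: [-1.0, -0.5, -3.1]
grip_width: 0.338
```

Request:
play_rows:
  increments: "0 -0.001 0 0;0 -0.001 0 0"

```text
clock: 14.35
position: [0.6414, 0.1379, 0.2109]
ee_rot: [-0.558, 0.425, 0.568, 0.431]
ft_force: [0.2, -0.3, -4.4]
grip_width: 0.336
```

Request:
play_rows:
  increments: "0 -0.001 0 0;0 -0.001 0 0"

```text
clock: 14.55
position: [0.6434, 0.1384, 0.2109]
ee_rot: [-0.558, 0.425, 0.568, 0.431]
ft_force: [-3.0, -1.2, -1.5]
grip_width: 0.339
```

Request:
play_rows:
  increments: "0 -0.0005 0 0;0 -0.0005 0 0"

```text
clock: 14.75
position: [0.6435, 0.1385, 0.2108]
ee_rot: [-0.558, 0.425, 0.569, 0.43]
ft_force: [-4.2, -1.0, -0.8]
grip_width: 0.338
```

```bash
python3 w.py k5
```

```text
pos [0.6435 0.1385 0.2108] tilt x [-0.0088  0.0146] yaw 15.576311221383197 F [-4.1533 -1.0029 -0.7637] [-0.2803  1.1151  0.1025] w 0.33840732997297335
bar along from tip 0.0532 (contact ~.055), lateral -0.0020, bar z 0.1758
```

Request:
play_rows:
  increments: "0 0.0015 0 0;0 0 0 0;0 0 0 0"

```text
clock: 15.05
position: [0.6426, 0.1382, 0.2109]
ee_rot: [-0.558, 0.425, 0.568, 0.43]
ft_force: [0.1, -0.0, -4.2]
grip_width: 0.339
```

```bash
python3 w.py k6 p
```

```text
pos [0.6426 0.1382 0.2109] tilt x [-0.0069  0.015 ] yaw 15.57231243122763 F [ 0.0675 -0.0056 -4.1686] [-0.0408 -0.0382  0.0059] w 0.3391081153335053
bar along from tip 0.0523 (contact ~.055), lateral -0.0020, bar z 0.1759
```

View pics/k6.png

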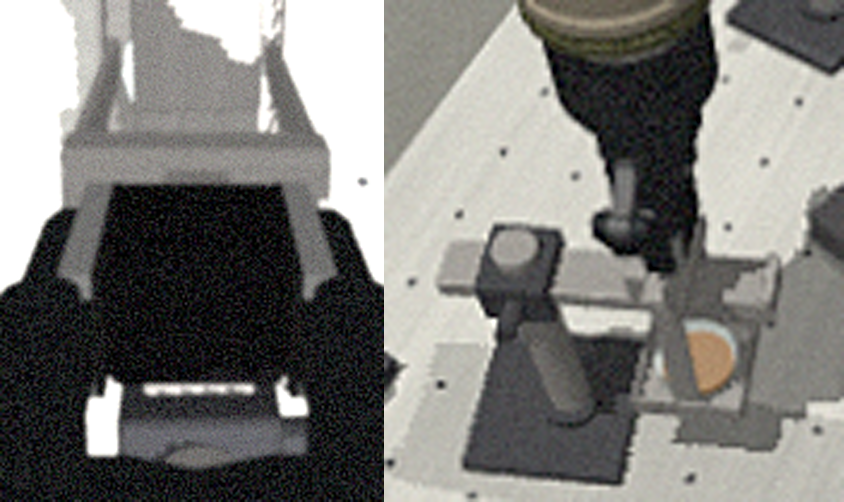

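Request:
play_rows:
  increments: "0 0.0006 0.0012 0;0 0 0 0;0.002 0 0 0;0.002 0 0 0;0.001 0 0 0;0 0 0 0"

```text
clock: 15.75
position: [0.6417, 0.1394, 0.2053]
ee_rot: [-0.558, 0.425, 0.568, 0.43]
ft_force: [0.6, 0.2, -3.7]
grip_width: 0.339
```

```bash
python3 w.py k7 p
```

```text
pos [0.6417 0.1394 0.2053] tilt x [-0.0069  0.015 ] yaw 15.58061695677439 F [ 0.5801  0.2319 -3.7242] [ 0.0046 -0.0015 -0.0329] w 0.3391683364957015
bar along from tip 0.0517 (contact ~.055), lateral -0.0005, bar z 0.1703
```

View pics/k7.png

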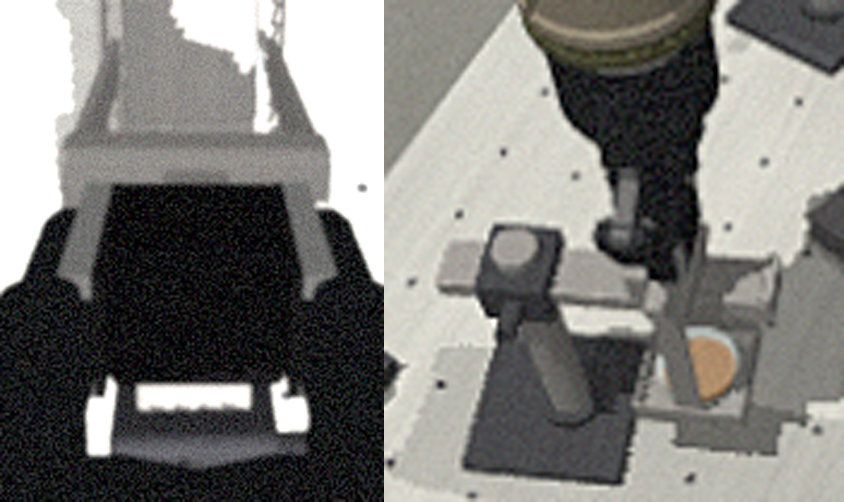

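Request:
play_rows:
  increments: "0.0015 0 0 0;0.0015 0 0 0;0 0 0 0"

```text
clock: 16.15
position: [0.6418, 0.1395, 0.2023]
ee_rot: [-0.558, 0.425, 0.568, 0.43]
ft_force: [0.3, -0.2, -3.4]
grip_width: 0.338
```

```bash
python3 w.py k8
```

```text
pos [0.6418 0.1395 0.2023] tilt x [-0.0065  0.0151] yaw 15.578028097431282 F [ 0.3263 -0.1589 -3.4097] [-0.0365  0.0084 -0.0225] w 0.3383938815728379
bar along from tip 0.0519 (contact ~.055), lateral -0.0005, bar z 0.1673
```

In the notch, with no side contact. Continue down in small steps.

Request:
play_rows:
  increments: "0.001 0 0 0;0.0007 0 0 0"

```text
clock: 16.35
position: [0.6419, 0.1395, 0.2007]
ee_rot: [-0.558, 0.425, 0.568, 0.431]
ft_force: [-0.0, 0.6, -4.5]
grip_width: 0.336
```

Request:
play_rows:
  increments: "0.0005 0 0 0;0.0005 0 0 0"

```text
clock: 16.55
position: [0.6419, 0.1395, 0.2]
ee_rot: [-0.558, 0.425, 0.568, 0.431]
ft_force: [-1.6, 0.5, 1.9]
grip_width: 0.335
```

```bash
python3 w.py k9
```

```text
pos [0.6419 0.1395 0.2   ] tilt x [-0.006   0.0153] yaw 15.574494394631833 F [-1.6367  0.4649  1.9331] [-0.1459  0.5667 -0.0257] w 0.3354827522754467
bar along from tip 0.0520 (contact ~.055), lateral -0.0005, bar z 0.1650
```

Request:
play_rows:
  increments: "0 0 0 0;0 0 0 0"
  squeeze: 20

```text
clock: 16.75
position: [0.642, 0.1396, 0.2001]
ee_rot: [-0.558, 0.424, 0.568, 0.431]
ft_force: [-0.9, -0.8, -3.7]
grip_width: 0.334
```

```bash
python3 w.py l1 p
```

```text
pos [0.642  0.1396 0.2001] tilt x [-0.0057  0.0154] yaw 15.577013351516275 F [-0.8936 -0.8036 -3.6613] [-0.0045  0.0338  0.0067] w 0.33417770999964624
bar along from tip 0.0521 (contact ~.055), lateral -0.0005, bar z 0.1651
```

View pics/l1.png

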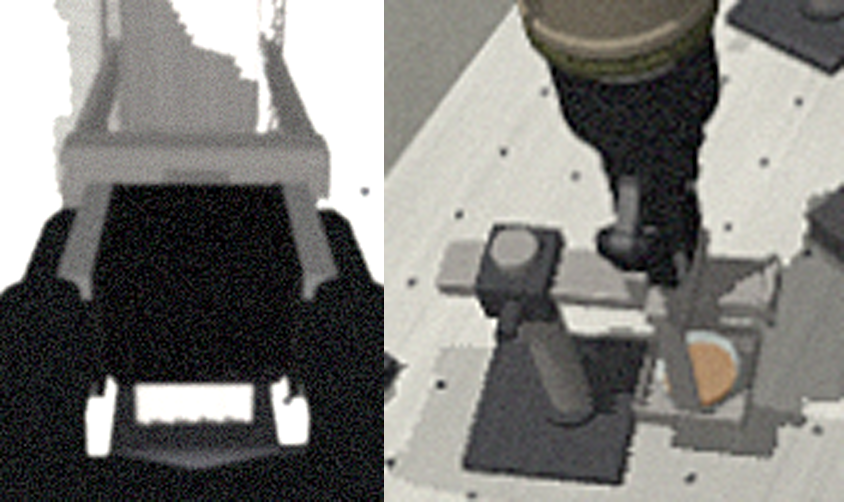

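Request:
play_rows:
  increments: "0.0007 0 0 0;0.0003 0 0 0"

```text
clock: 17.05
position: [0.6421, 0.1395, 0.2]
ee_rot: [-0.558, 0.424, 0.568, 0.431]
ft_force: [-2.0, -0.2, -0.3]
grip_width: 0.339
```

Request:
play_rows:
  increments: "0 0 0 0;0 0 0 0;0 0 0 0;0 0 0 0;0 0 0 0"
  hand: 0.1

```text
clock: 17.55
position: [0.6431, 0.1398, 0.2009]
ee_rot: [-0.559, 0.423, 0.567, 0.432]
ft_force: [0.2, 0.3, 0.4]
grip_width: 0.452
```

```bash
python3 w.py l2 p
```

```text
pos [0.6431 0.1398 0.2009] tilt x [-0.0023  0.0165] yaw 15.581460314586632 F [0.2042 0.2927 0.3828] [ 0.0294 -0.0136 -0.0264] w 0.45164332292913534
bar along from tip 0.0532 (contact ~.055), lateral -0.0005, bar z 0.1659
```

View pics/l2.png

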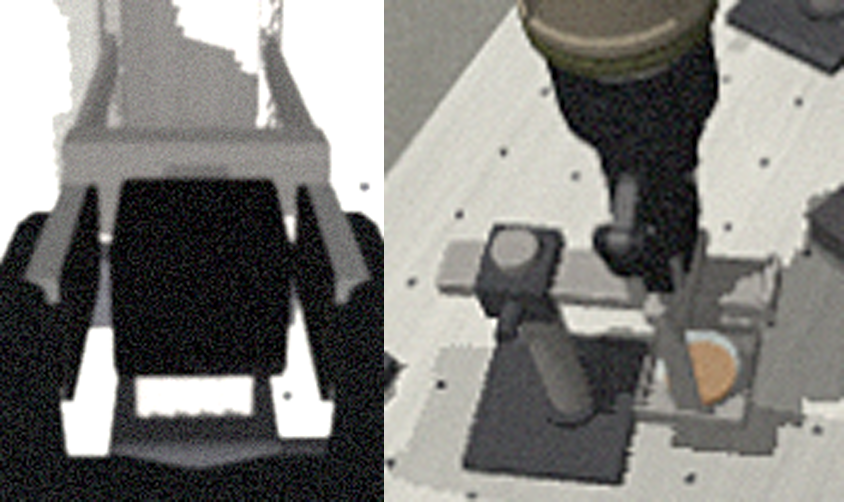

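Request:
play_rows:
  increments: "0 0 0 0;0 0 0 0;0 0 0 0;0 0 0 0"
  hand: -0.4

```text
clock: 18.05
position: [0.643, 0.1398, 0.2008]
ee_rot: [-0.559, 0.424, 0.567, 0.432]
ft_force: [0.0, -0.2, -0.4]
grip_width: 0.703
```

Request:
play_rows:
  increments: "-0.005 0 0 0;-0.01 0 0 0;-0.015 0 0 0;-0.02 0 0 0;-0.02 0 0 0;-0.02 0 0 0;0 0 0 0;0 0 0 0"

```text
clock: 18.85
position: [0.6438, 0.138, 0.3018]
ee_rot: [-0.56, 0.422, 0.566, 0.433]
ft_force: [-0.1, -0.4, -0.7]
grip_width: 0.699
```

```bash
python3 - <<'E'
from st import *
import pickle
o,M=st()
c=camera('wrist');c['obs']=o;pickle.dump(c,open('w9.pkl','wb'))
cv2.imwrite('pics/m1.png',cv2.resize(cv2.convertScaleAbs(c['img'],alpha=1.8),None,fx=1.5,fy=1.5,interpolation=cv2.INTER_CUBIC))
s=camera('side')['img'];cv2.imwrite('pics/m2.png',cv2.resize(cv2.convertScaleAbs(s[160:280,120:250],alpha=1.5),None,fx=5,fy=5,interpolation=cv2.INTER_CUBIC))
E
```

```text
pos [0.6438 0.138  0.3018] tilt x [0.0024 0.0176] yaw 15.56669793765603 F [-0.0984 -0.3717 -0.6666] [-0.0174  0.0174 -0.0406] w 0.6990935866925907
```

View pics/m1.png

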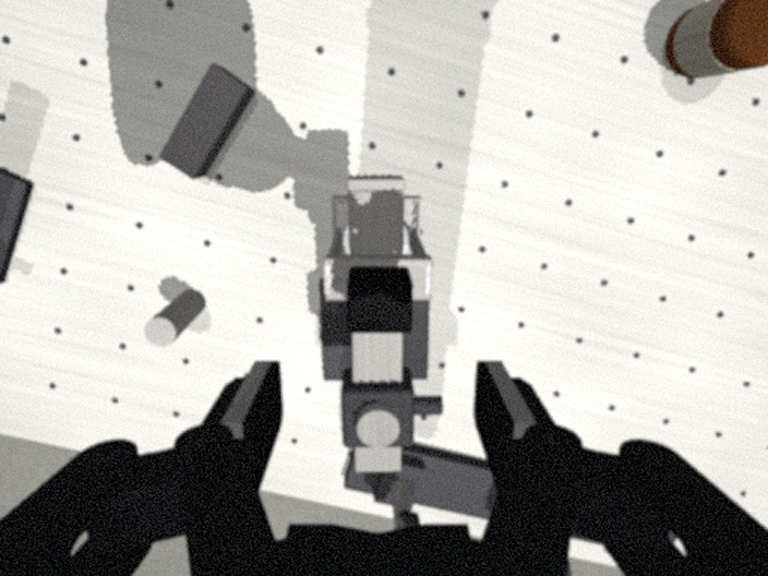

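View pics/m2.png

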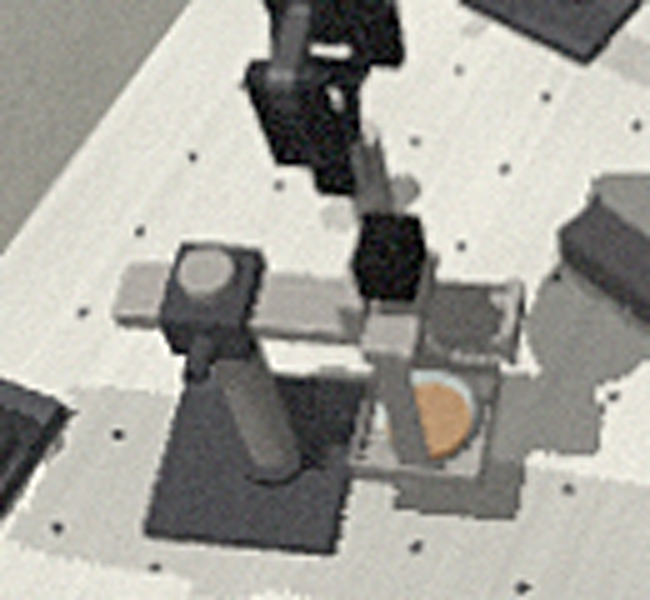

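```bash
python3 -c "
from workcell import workorder;print(workorder.hand_in())"
```

```text
the job is handed in; nothing more can be done
None
```

The dish carrier now hangs in the target stand's notch and the job is handed in, finished at about 19 s of the 64 s allowed.

- **Lift and carry:** I lifted it off the plain arm and carried it across without setting it down. The tool's tilt changed by at most about 0.5° while holding it.
- **Back stop:** I felt for the stop in steps of 1 mm and then 0.5 mm, and touched it with about 4 N. I then backed off about 1.5 mm.
- **Notch:** I lowered the bar until it met the floor at 0.165 m, the height stated for the notch floor. It pressed there with roughly 6 N at most.
- **Release:** I opened the fingers and raised the gripper clear.

**Last checks:** In the final wrist picture the crossbar and arm centres coincide at column 377.5 (picture enlarged 1.5×), so the bar is centred to about 0.5 mm. The side view shows the carrier level and fully down in front of the stop. The wrist force is close to zero, and in the last pictures the slide box and bottle stood where they were. I did not check the other bystanders one by one.

**Disagreement:** The top camera placed the target arm 5–9 mm to one side of where the wrist and side cameras did. I used the wrist camera, and the contact with the stop then came within 2 mm of where it predicted.

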